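Raise the board tester's counterweighted arm until it stays up

TASK

The board in the tester has been checked. Slip your fingertips under the yellow front edge of the tester's counterweighted arm and gently push it up, past its balance point, until it leans back on its stop and stays up by itself; then move clear of it. Only push, do not grip or fling the arm, and leave the board in its nest and the meter, capacitor and heat sink where they are.

Things in the scene. Friction and masses are not known exactly. Their poses are not given: they have to be found in the camera images.
- tester: board tester fixed to the bench: grey base 240 (x) x 180 (y) x 60 mm high, from x = -90 to +150 mm of its frame. Origin on the bench, z up; -x is the front, towards the robot (yaw within 0.45 rad). Two blue cheeks (x 52 to 112 mm, inner faces y = +-54 mm, 245 mm high) carry the hinge. The arm overhangs the base at the front by 60 mm, nothing under it.
- pivot (a point): middle of the hinge axis, fixed to the tester, 70 mm behind (+x) its origin and 150 mm above the bench; the hinge axis is the tester's y axis. A dark steel counterweight bar (48 mm diameter, part of the arm) sits behind and above it.
- paddle_edge (a point): middle of the arm's front edge, 220 mm from the hinge axis, half-way through its thickness; moves with the arm. The yellow end is 50 mm deep, 92 mm wide, 12 mm thick; from there to the hinge a clear plate 92 mm wide, 8 mm thick, with brass pins down to 26 mm below its middle, 55 to 140 mm from the hinge. Lowered, it is level, underside 144 mm above the bench.
- barrier (a joint): angle of the arm in rad: 0 = lowered, level over the board; grows as the front edge swings up and back (away from the robot); 1.4 = leaning on the rubber back stop. About 0.92 is the balance point: below it the arm falls back down, beyond it it falls gently onto the stop. Lifting takes roughly 0.5 to 2 N at the front edge.
- board: green circuit board 80 x 110 x 4 mm with parts up to 28 mm tall, lying loose in the nest on the tester's base beneath the arm (underside 60 mm above the bench); origin at the centre of its underside; must stay put
- meter_mid (a point): centre of a black hand-held multimeter 85 x 155 x 36 mm lying on the bench near the tester; must stay put
- capacitor_mid (a point): centre of a loose black capacitor can, 35 mm diameter, 50 mm tall, standing on the bench near the tester; must stay put
- heatsink_mid (a point): centre of a loose bent aluminium heat sink, 45 x 90 mm foot and 53 mm tall, standing on the bench near the tester; must stay put

How it is judged:
On the way:
1. the gripper is pushing the arm up, part-way raised (contact force between any of the fingers, the arm and barrier above 0.1 N and value of joint barrier between 0.3 and 1.2 rad), for 0.05 s.
At the end, for the whole second after the job is handed in: The arm rests on its back stop by itself (joint above 1.33 rad, at rest within 0.1 rad/s), the board is within 12 mm and the meter, capacitor and heat sink within 20 mm of where they began (value of joint barrier above 1.33 rad and velocity of joint barrier between -0.1 and 0.1 rad/s and distance of board from where it was at the start of the episode below 0.012 m and distance of each of meter_mid, capacitor_mid, heatsink_mid from where it was at the start of the episode below 0.02 m); the robot touches nothing.
It fails at once if the board in the nest is moved by more than 12 mm (distance of board from where it was at the start of the episode above 0.012 m).
It fails at once if the meter, capacitor or heat sink is lifted, carried or pushed by more than 20 mm (distance of any of meter_mid, capacitor_mid, heatsink_mid from where it was at the start of the episode above 0.02 m).
It fails at once if the arm is flung up (faster than 3 rad/s) (velocity of joint barrier above 3 rad/s).
It fails at once if the arm is gripped or forced (more than 30 N from the fingers) (contact force between the fingers and barrier above 30 N).
It also fails if it takes over 42 s, if anything falls off the work surface, if the arm or the gripper's body presses on something with over 40 N, if the wrist force passes 120 N, or if a joint passes its speed limit or range.

ROBOT

A 6-joint arm with a two-finger parallel gripper is mounted at the origin on the work surface. World frame = base frame: x ahead of the robot, y to its left, z up, the work surface at z = 0. Lengths are in m, angles in rad, forces in N, time in s.
With the tool pointing down it reaches from about 0.375 to 0.9 m from the base axis. Payload 3.1 kg.
Tool frame: the origin (TCP) lies at the very end of the fingers, on their centre line; the grasp point (between the pads) lies 19 mm behind it (manip.hold_point_z is the distance from the TCP to the grasp point, in m); y points along the fingers, z is the direction in which the jaws open and shut, and the axes are right-handed (so a half turn about y gives the same grasp; the last joint's range is limited). The gripper opens to 85 mm and grips with 20 to 120 N. Pads are 22 mm wide; open, the fingers measure 114 mm over their backs; the gripper's body (76 mm by 85 mm) begins 54 mm behind the grasp point. The pads swing forward as they close: fully open they stand 13 mm farther back than shut.
Start: joints at [-1.427, 0.527, 1.433, -0, 1.181, -0.178], TCP at [0.198, -0.593, 0.231] pointing down, gripper open.
Joint ranges: [-3.08, 3.08], [-0.75, 2.2], [0.22, 2.44], [-1.43, 4.57], [0, 2.65], [-2.85, 2.85]. Speed limits (rad/s): [2.79, 2.79, 3.14, 3.14, 3.14, 3.14].

INTERFACE

Orientations are given as a unit quaternion [x, y, z, w].
In Python, from station import manip, eyes, workorder gives the robot as it stands. The module is installed in compiled form; this text tells all that it offers.
- The arm moves only by the shell command python3 -m jog 'ROWS' [OPENING] [FORCE]. ROWS is JSON, a list of rows, each a list of 2 entries, a list of its own where there are three numbers: the shift along the tool's x, y, z in cm, then the turn about the tool's y in rad. A call has 1 to 20 rows; each row is the pose to reach, as a shift and turn from the pose commanded when the call began, along the tool's axes at that moment; what a row does not reach only later rows make up. A row lasts 1/12 s, in which the tool goes at most 41.7 mm and 7.16 degrees, less where a joint would pass 70% of its speed; a pose out of reach is approached as far as the arm can. A call with a gripper value outside its range is refused whole. OPENING is the finger opening in cm, from 0 to 8.54, set as the call begins (- or left out, the last holds). The fingers move at their own pace and stop on an object; FORCE is the grip in N (left out, the last holds). Time passes only in rows, so rows that repeat a pose let the fingers close. It gives the time, the measured TCP pose, the force and the opening at its end, in the units of the state.
- manip.sense(): the state, without advancing time (a new reading comes with each control period).
- eyes.snapshot(name): name is "side" or "top" or "wrist"; returns a dict with "frame" (400x640x3 uint8, red, green, blue), "vfov" (degrees; the focal length in pixels is half the picture's height over the tangent of half this angle, whatever the lens; pixels are square), "cx", "cy" (the principal point, pixels), "rvec" (rotation vector, rad) and "tvec" (3), from world to camera coordinates, as OpenCV has them. Camera axes: x right, y down, z forward; pixel columns grow to the right and rows downward; lengths in m; the calibration is good to about 2 mm. A picture is of the moment at which its call begins. There is no depth.
- workorder.sign_off(): hands the job in, once; it reports no verdict.
The state is a dict: "t": time; "q": joint angles; "qd": joint speeds; "tau": joint torques, N m; "tcp_pos": TCP position; "tool_rot": TCP orientation; "force": force on the tool from outside, world axes, zero at the start; "ft_torque": the same for the moment, N m; "finger_gap": opening from 0.0 (shut) to 1.0 (fully open).
Only numpy, scipy, OpenCV 4.12 (cv2) and the standard library are available. Lean on these libraries where they do the work, as an engineer would, in place of code of your own. Each camera call takes 0.05 s, during which the arm holds its last target. There are 200 camera calls.

## Working session

There is one attempt and no reset: what is moved stays moved. The work goes in short steps, Python scripts to look and compute and a shell command to move; the robot and the scene stay as the last step left them, time stands still between calls to the robot, and variables do not carry over. Pictures are saved under pics/ and viewed, about 8 in all and at most 12, crops included, and the job is handed in when it is done.

```bash
mkdir -p pics; python3 - <<'E'
from station import manip, eyes
import cv2,numpy as np
print(manip.sense())
for n in("side","top"):
    s=eyes.snapshot(n); cv2.imwrite(f"pics/{n}0.png",s["frame"][:,:,::-1])
    print(n,s["vfov"],s["cx"],s["cy"],s["rvec"],s["tvec"])
E
```

```text
{'t': 0.0, 'q': array([-1.42749324e+00,  5.28500426e-01,  1.43394231e+00, -4.93003226e-05,
        1.18138395e+00, -1.78538193e-01]), 'qd': array([ 2.86799703e-04,  1.57537953e-04, -2.22442364e-04, -3.00782910e-05,
        6.28270010e-04, -3.42697354e-04]), 'tau': array([ 2.20907590e-03, -4.42338932e+01, -1.78026778e+01, -1.08497652e-04,
        8.35845654e-03, -4.54095598e-06]), 'tcp_pos': array([ 0.19758144, -0.59217039,  0.23029985]), 'tool_rot': array([-0.11330629,  0.69875961, -0.69717958,  0.11330189]), 'force': array([ 1.27738322,  0.18580501, -0.33860255]), 'ft_torque': array([ 0.03745003,  0.0148601 , -0.00015414]), 'finger_gap': 0.999034825300729}
side 43.16350397935564 325.46295504856624 211.5134026805123 [ 0.87817848 -2.6042425   0.94126473] [0.52249132 0.32010842 1.01898985]
top 54.90479080155162 316.90596025345457 200.526688117238 [ 2.18799233 -2.02720059  0.21933772] [0.02148494 0.61767016 0.89510754]
```

View pics/side0.png

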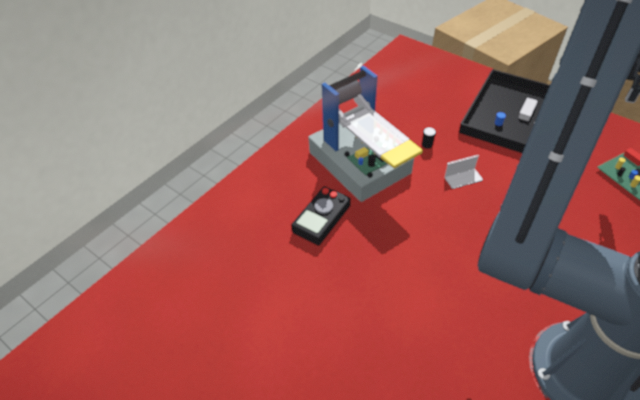

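View pics/top0.png

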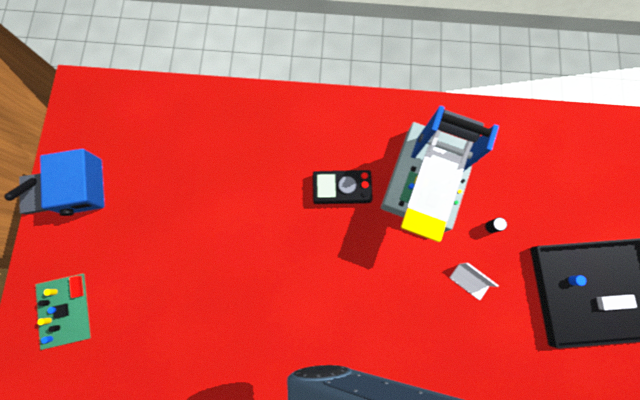

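The side view shows the tester, with its yellow edge at about (402,150). In the top view the yellow end is at about (423,223), meter (343,187), capacitor (496,226) and heat sink (473,281). Next I'll measure them.

```bash
cat > h.py <<'E'
from station import manip, eyes
import cv2,numpy as np
from scipy.spatial.transform import Rotation as R
def ray(s,uv,z):
    f=200/np.tan(np.radians(s["vfov"]/2)); M=R.from_rotvec(s["rvec"]).as_matrix()
    d=M.T@np.array([(uv[0]-s["cx"])/f,(uv[1]-s["cy"])/f,1]); c=-M.T@np.array(s["tvec"])
    return c+d*(z-c[2])/d[2]
def proj(s,p):
    f=200/np.tan(np.radians(s["vfov"]/2)); c=R.from_rotvec(s["rvec"]).as_matrix()@np.array(p)+s["tvec"]
    return np.array([f*c[0]/c[2]+s["cx"],f*c[1]/c[2]+s["cy"]])
def yellow(s):
    h=cv2.cvtColor(s["frame"],cv2.COLOR_RGB2HSV)
    m=cv2.inRange(h,(22,150,120),(36,255,255))
    c=max(cv2.findContours(m,0,1)[0],key=cv2.contourArea); return c
E
python3 - <<'E'
from h import *
np.set_printoptions(precision=4,suppress=True)
for n in("top","side"):
    s=eyes.snapshot(n); c=yellow(s)
    b=cv2.boxPoints(cv2.minAreaRect(c)); a=cv2.approxPolyDP(c,3,True)[:,0]
    print(n,cv2.contourArea(c))
    for p in a: print(p,ray(s,p,.156))
    if n=="top":
        for k,p,z in(("meter",(343,187),.036),("m1",(314,172),.036),("m2",(372,203),.036),("cap",(499,224),.05),("hs foot front",(484,299),0),("hs foot l",(450,277),0),("hs top",(497,288),.05),("hstop2",(463,264),.05)): print(k,ray(s,p,z))
print(R.from_quat(manip.sense()["tool_rot"]).as_matrix())
E
```

```text
top 828.5
[408 208] [ 0.5934 -0.1379  0.156 ]
[401 227] [ 0.5492 -0.1235  0.156 ]
[439 241] [ 0.5245 -0.2081  0.156 ]
[445 222] [ 0.568  -0.2211  0.156 ]
meter [0.6614 0.0041 0.036 ]
m1 [0.6959 0.0821 0.036 ]
m2 [ 0.6248 -0.0729  0.036 ]
cap [ 0.5925 -0.3912  0.05  ]
hs foot front [ 0.4061 -0.3723  0.    ]
hs foot l [ 0.4544 -0.2861  0.    ]
hs top [ 0.4349 -0.3828  0.05  ]
hstop2 [ 0.4862 -0.3007  0.05  ]
side 41.5
[366 150] [ 0.6316 -0.1279  0.156 ]
[356 155] [ 0.6409 -0.0993  0.156 ]
[364 155] [ 0.6256 -0.1107  0.156 ]
[[-0.9487 -0.0002  0.3163]
 [-0.3163  0.0014 -0.9487]
 [-0.0003 -1.     -0.0014]]
```

```bash
python3 -m jog '[[[-9,0,-8],0.15],[[-9,0,-8],0.15],[[-9,0,-8],0.15],[[-38.2,0,-34.9],0.606],[[-38.2,0,-34.9],0.606],[[-38.2,0,-34.9],0.606],[[-38.2,0,-34.9],0.606],[[-38.2,0,-34.9],0.606],[[-38.2,0,-34.9],0.606],[[-38.2,0,-34.9],0.606],[[-38.2,0,-34.9],0.606],[[-38.2,0,-34.9],0.606],[[-38.2,0,-34.9],0.606],[[-38.2,0,-34.9],0.606],[[-38.2,0,-34.9],0.606],[[-38.2,0,-34.9],0.606],[[-38.2,0,-34.9],0.606]]' 4
python3 - <<'E'
from h import *
np.set_printoptions(precision=4,suppress=True)
st=manip.sense();print(st["t"],st["tcp_pos"],st["force"],st["q"],R.from_quat(st["tool_rot"]).as_matrix())
a=eyes.snapshot("side")["frame"][30:270,250:650]; b=eyes.snapshot("wrist")["frame"]
cv2.imwrite("pics/a.png",cv2.resize(a,None,fx=2,fy=2)[:,:,::-1]);cv2.imwrite("pics/b.png",b[:,:,::-1])
E
```

```text
t: 1.62
tcp_pos: [0.4494, -0.142, 0.2313]
tool_rot: [-0.101, -0.7, 0.7, 0.101]
force: [-0.2, -0.2, 0.7]
finger_gap: 0.465
1.6167 [ 0.4494 -0.142   0.2313] [-0.2297 -0.1939  0.7068] [-0.5436  0.3218  1.8064 -0.0005  1.0134  1.313 ] [[-0.9595 -0.0002 -0.2817]
 [ 0.2817 -0.0003 -0.9595]
 [ 0.0001 -1.      0.0004]]
```

View pics/a.png

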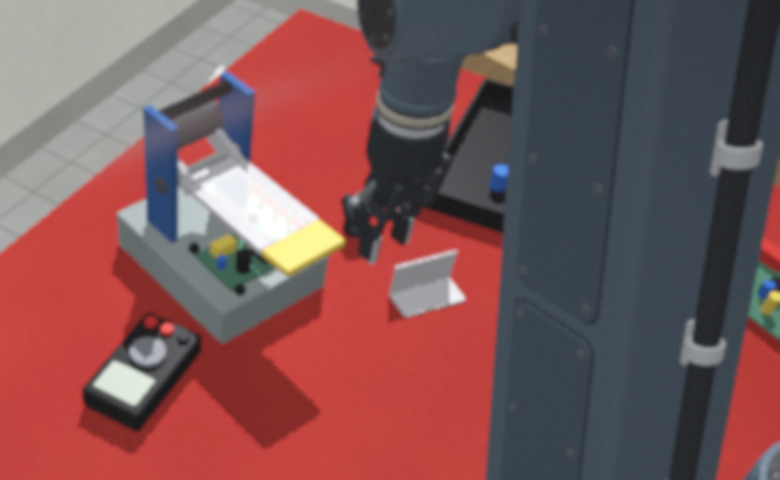

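View pics/b.png

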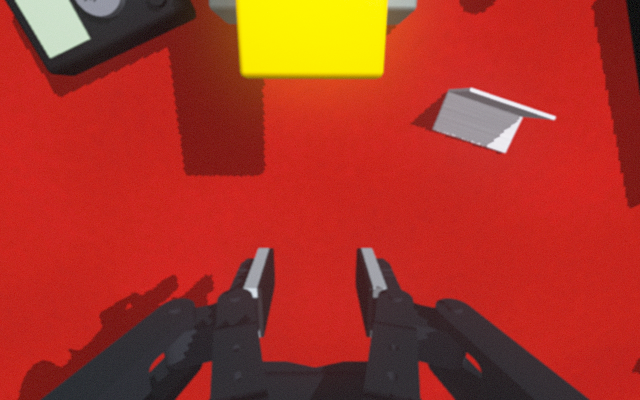

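Viewed 4 so far. The side crop shows the gripper in front of the yellow edge, (345,240) in the crop. The wrist view shows the edge at row 77, columns 240–384, centred between the fingers. Next I'll refine the distance from the wrist picture and descend.

```bash
python3 - <<'E'
from h import *
np.set_printoptions(precision=4,suppress=True)
s=eyes.snapshot("wrist");M=R.from_quat(manip.sense()["tool_rot"]).as_matrix();t=manip.sense()["tcp_pos"]
for uv in((241,76),(383,76)):
    for z in (.156,.144):
        p=ray(s,uv,z);print(p,M.T@(p-t))
E
python3 -m jog '[[[0,3,0],0],[[0,6,0],0],[[0,9,0],0],[[-2,11.5,0],0],[[-4,11.5,0],0],[[-5,11.5,0],0],[[-5,11.5,0],0],[[-5,11.5,0],0]]' 3
```

```text
[ 0.5481 -0.1232  0.156 ] [-0.0894  0.0753 -0.0461]
[ 0.5495 -0.1209  0.144 ] [-0.0901  0.0873 -0.0487]
[ 0.5227 -0.2094  0.156 ] [-0.0894  0.0753  0.0438]
[ 0.5227 -0.2119  0.144 ] [-0.0901  0.0873  0.0462]
t: 2.43
tcp_pos: [0.4978, -0.1556, 0.1168]
tool_rot: [-0.101, -0.7, 0.7, 0.1]
force: [-0.1, 1.6, 0.1]
finger_gap: 0.352
```

```bash
python3 -m jog '[[[-1,0,0],0],[[-2,0,0],0],[[-2.4,0,0],0],[[-2.6,0,0],0],[[-2.8,0,0],0],[[-2.9,0,0],0],[[-2.9,0,0],0],[[-2.9,0,0],0]]'
```

```text
t: 3.1
tcp_pos: [0.5246, -0.1626, 0.1162]
tool_rot: [0.1, 0.7, -0.7, -0.101]
force: [-2.5, 1.0, 0.5]
finger_gap: 0.352
```

```bash
python3 -m jog '[[[-0.1,0,0],0],[[-0.2,0,0],0],[[-0.2,0,0],0],[[-0.2,0,0],0]]'
```

```text
t: 3.43
tcp_pos: [0.5245, -0.1622, 0.1156]
tool_rot: [0.098, 0.701, -0.699, -0.103]
force: [-5.0, 2.6, 1.7]
finger_gap: 0.351
```

```bash
python3 -m jog '[[[-0.15,-0.2,0],0],[[-0.2,-0.5,0],0],[[-0.2,-1,0],0],[[-0.25,-1.5,0],0],[[-0.3,-2,0],0],[[-0.3,-2,0],0]]'
python3 - <<'E'
from h import *
f=[manip.sense()["force"]];b=eyes.snapshot("wrist")["frame"];print(f)
cv2.imwrite("pics/c.png",b[:,:,::-1])
E
```

```text
t: 3.93
tcp_pos: [0.5258, -0.1625, 0.1356]
tool_rot: [0.097, 0.701, -0.699, -0.104]
force: [-7.4, 1.7, 0.6]
finger_gap: 0.353
[array([-7.40043728,  1.72977793,  0.59816466])]
```

View pics/c.png

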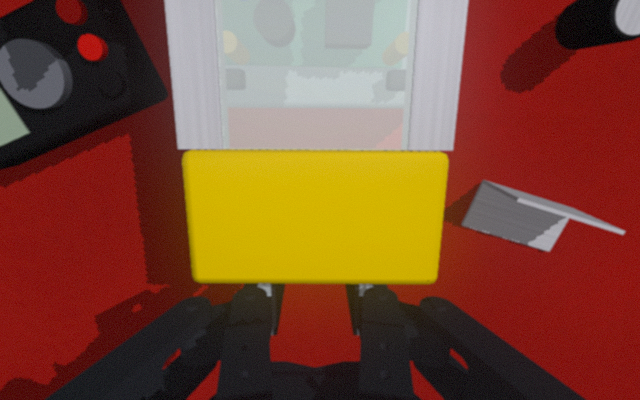

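```bash
cat >> h.py <<'E'
P=np.array([.748,-.228,.15]);U=np.array([.9596,-.2817,0]);V=np.array([.2817,.9596,0])
def pt(th,r,y,n):  # r from hinge to front, n normal up
    d=-np.cos(th)*U+np.array([0,0,np.sin(th)]); k=np.sin(th)*U+np.array([0,0,np.cos(th)])
    return P+r*d+y*V+n*k
E
python3 - <<'E'
from h import *
np.set_printoptions(precision=1,suppress=True)
s=eyes.snapshot("wrist")
for th in(0,.05,.1,.15): print(th,[proj(s,pt(th,r,y,.006)) for r in(.22,.17) for y in(.046,-.046)])
E
```

```text
0 [array([205.5, 259.1]), array([422.9, 259.4]), array([191.3, 140. ]), array([437.3, 140.3])]
0.05 [array([196.3, 271.5]), array([432. , 271.9]), array([182.2, 141.9]), array([446.2, 142.2])]
0.1 [array([185.1, 284.8]), array([442.9, 285.3]), array([171.6, 142.7]), array([456.7, 143. ])]
0.15 [array([171.6, 299.4]), array([456.3, 299.9]), array([159. , 142.2]), array([469.2, 142.6])]
```

Crop c (5 viewed) shows the yellow end's front corners at (192,283) and (438,283). That means the arm is raised to about 0.08 rad and is following by friction. I'll continue along the arc.

```bash
python3 -m jog '[[[-0.1,-0.7,0],0],[[-0.2,-1.3,0],0],[[-0.25,-2,0],0],[[-0.35,-2.7,0],0],[[-0.5,-3.3,0],0],[[-0.65,-4,0],0],[[-0.85,-4.7,0],0],[[-0.85,-4.7,0],0]]'
python3 - <<'E'
from h import *
b=eyes.snapshot("wrist")["frame"]
cv2.imwrite("pics/d.png",b[:,:,::-1])
E
```

```text
t: 4.7
tcp_pos: [0.534, -0.1649, 0.1831]
tool_rot: [0.096, 0.701, -0.699, -0.104]
force: [-9.4, 1.2, 1.7]
finger_gap: 0.352
```

View pics/d.png

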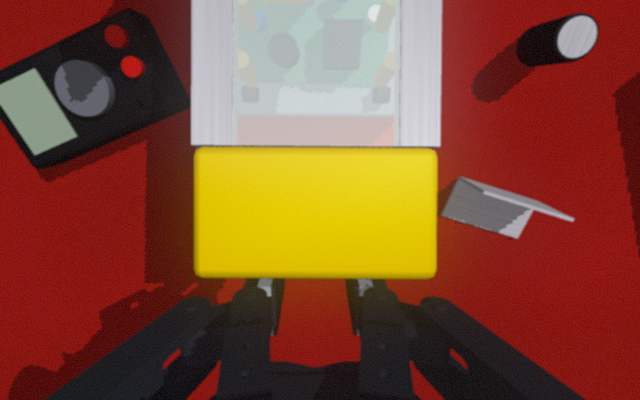

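Crop d (6 viewed) shows the front edge still riding on the fingers: corners (195,277) and (436,277), same apparent width at 47 mm higher, so about 0.28 rad. Continuing along the arc.

```bash
python3 -m jog '[[[-0.3,-1.1,0],0],[[-0.7,-2.3,0],0],[[-1.1,-3.3,0],0],[[-1.6,-4.3,0],0],[[-2.1,-5.2,0],0],[[-2.7,-6.1,0],0],[[-3.3,-7,0],0],[[-4,-7.9,0],0],[[-4,-7.9,0],0]]'
python3 - <<'E'
from h import *
b=eyes.snapshot("wrist")["frame"]; c=eyes.snapshot("side")["frame"][30:230,280:600]
cv2.imwrite("pics/e.png",np.hstack([cv2.resize(b,(400,250)),cv2.resize(c,(400,250))])[:,:,::-1])
E
```

```text
t: 5.5
tcp_pos: [0.5786, -0.1788, 0.2645]
tool_rot: [-0.102, -0.699, 0.701, 0.098]
force: [0.8, -0.0, 0.2]
finger_gap: 0.349
```

View pics/e.png

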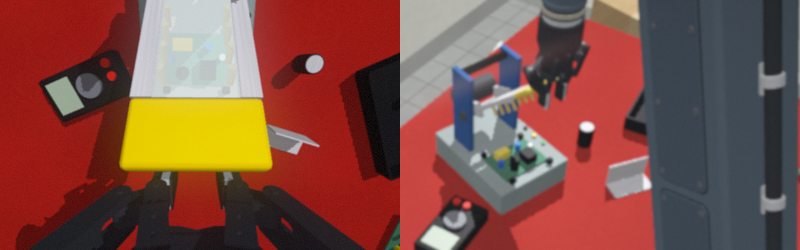

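The picture (7 viewed) shows the arm at roughly 0.65–0.7 rad, still resting on the fingertips. The board, capacitor and heat sink are in place. I'll push it over the balance point.

```bash
python3 -m jog '[[[-0.5,-0.5,0],0],[[-1,-1.1,0],0],[[-1.5,-1.6,0],0],[[-2,-2.1,0],0],[[-2.5,-2.6,0],0],[[-3.1,-3,0],0],[[-3.7,-3.5,0],0],[[-4.3,-4,0],0],[[-4.9,-4.4,0],0],[[-5.5,-4.8,0],0],[[-6.1,-5.1,0],0],[[-6.7,-5.4,0],0],[[-7.2,-5.4,0],0],[[-7.2,-5.4,0],0]]'
python3 - <<'E'
from h import *
b=eyes.snapshot("wrist")["frame"]; c=eyes.snapshot("side")["frame"][30:230,280:600]
cv2.imwrite("pics/f.png",np.hstack([cv2.resize(b,(400,250)),cv2.resize(c,(400,250))])[:,:,::-1])
E
```

```text
t: 6.77
tcp_pos: [0.647, -0.1988, 0.3162]
tool_rot: [-0.1, -0.7, 0.7, 0.1]
force: [-0.7, 0.2, -0.3]
finger_gap: 0.35
```

View pics/f.png

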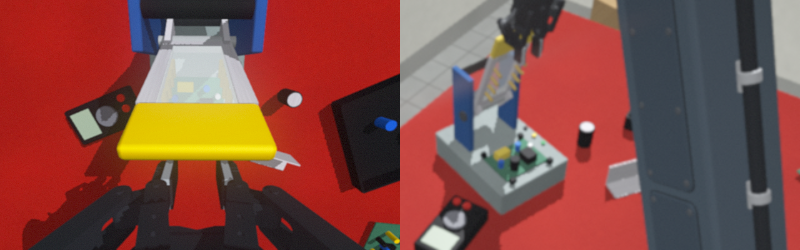

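The picture (8 viewed) shows the arm steep, about 1.1 rad, with the edge near the fingers. I'll follow a little further, then back off straight towards the robot.

```bash
python3 -m jog '[[[-0.5,-0.3,0],0],[[-1,-0.5,0],0],[[-1.5,-0.7,0],0],[[-2,-0.9,0],0],[[-2,-0.9,0],0],[[-2,-0.9,0],0],[[0,-0.9,0],0],[[3,-0.9,0],0],[[7,-0.9,0],0],[[11,-0.9,0],0],[[15,-0.9,0],0],[[18,-0.9,0],0],[[18,-0.9,0],0],[[18,-0.9,0],0],[[18,-0.9,0],0]]'
python3 - <<'E'
from h import *
b=eyes.snapshot("top")["frame"][80:330,240:640]; c=eyes.snapshot("side")["frame"][30:230,280:600]
cv2.imwrite("pics/g.png",np.hstack([cv2.resize(b,(400,250)),cv2.resize(c,(400,250))])[:,:,::-1])
E
```

```text
t: 8.12
tcp_pos: [0.4742, -0.1484, 0.326]
tool_rot: [-0.101, -0.7, 0.7, 0.099]
force: [0.4, -0.7, 0.4]
finger_gap: 0.353
```

View pics/g.png

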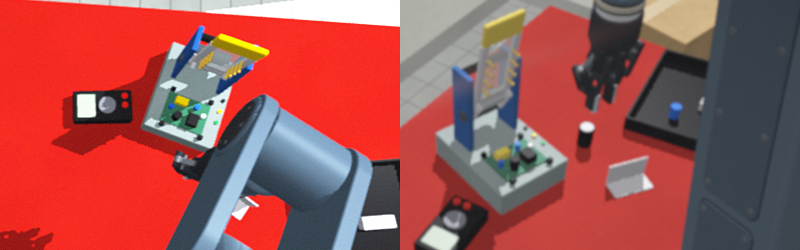

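The picture (9 viewed) shows the arm standing up with the gripper clear. I'll check that it's at rest and at what angle.

```bash
python3 - <<'E'
from h import *
np.set_printoptions(precision=1,suppress=True)
s=eyes.snapshot("top");print(cv2.minAreaRect(yellow(s)))
E
python3 -m jog '[[[1,0,0],0],[[1,0,0],0],[[1,0,0],0],[[1,0,0],0],[[1,0,0],0],[[1,0,0],0],[[1,0,0],0],[[1,0,0],0],[[1,0,0],0],[[1,0,0],0],[[1,0,0],0],[[1,0,0],0]]'
python3 - <<'E'
from h import *
np.set_printoptions(precision=1,suppress=True)
s=eyes.snapshot("top");print(cv2.minAreaRect(yellow(s)))
for th in(1.2,1.3,1.4): print(th,[proj(s,pt(th,.22,y,n)) for y in(.046,-.046) for n in(.006,-.006)],proj(s,pt(th,.195,0,-.006)))
c=yellow(s);print(cv2.approxPolyDP(c,2,True)[:,0].tolist())
E
```

```text
((480.0185241699219, 127.44771575927734), (56.46847915649414, 14.47767448425293), 19.440034866333008)
t: 9.27
tcp_pos: [0.4636, -0.145, 0.3253]
tool_rot: [0.1, 0.7, -0.7, -0.1]
force: [-0.3, 0.2, 1.3]
finger_gap: 0.351
((480.03564453125, 127.39695739746094), (56.51743698120117, 14.392867088317871), 19.09349250793457)
1.2 [array([450.1, 134.9]), array([447.5, 141.3]), array([500. , 152.3]), array([497.2, 158.7])] [468.5 149.8]
1.3 [array([454.7, 123.1]), array([452.2, 129.5]), array([504.8, 140.5]), array([502.2, 146.9])] [472.7 139.8]
1.4 [array([459. , 111.5]), array([456.7, 117.8]), array([509.1, 128.8]), array([506.8, 135.1])] [476.6 129.7]
[[452, 122], [454, 126], [492, 139], [508, 133], [506, 129], [463, 114]]
```

```bash
python3 -c "
from station import workorder; workorder.sign_off()"
```

```text
the job is handed in; nothing more can be done
```

The tester's arm is up on its back stop and staying there by itself, and I handed the job in at about 9.3 s. No verdict came back.

**How it was lifted:** The moves only let the tool point straight down, so the fingertips could not hook fully underneath the yellow edge. Instead I pressed two part-open fingers lightly against the front edge and raised it along its arc. Friction carried it at first, then a direct push took it past the balance point. I followed it to about 1.2 rad, then backed straight away. The highest force I read was about 9.5 N, and nothing was gripped.

**Last checks:**
- **Arm angle:** in the top view the yellow end's corners lie within about 4 px of where they should be at 1.4 rad. That is roughly 1.38 rad, against the 1.33 needed.
- **At rest:** two pictures taken about 1.2 s apart agree to less than 0.1 px.
- **Gripper:** it is well clear, and the forces read only noise.
- **Board, meter, capacitor and heat sink:** they look unmoved in the pictures, but I did not measure their final positions.

No check failed or disagreed. I viewed 9 pictures.

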